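Draw a dose with the bottle-top dispenser and hold it at the stop

TASK

Get a dose ready at the bottle-top dispenser: first stand the small jug with the handle upright on the bench with its mouth under the dispenser's spout and let go of it, then draw the dispenser's white piston straight up, without wrenching it sideways in its bore, until its collar comes up to the volume stop. Do not force the stop off its setting, and finish while still holding the piston there, ready to be pressed down. Leave the other things on the bench where they are.

Things in the scene. Friction and masses are not known exactly. Their poses are not given: they have to be found in the camera images.
- dispenser: Bottle-top dispenser, fixed to the bench: squat white bottle (95 mm across) in a round base (120 mm across, 20 mm high), blue collar, white valve block. Origin: centre of the base on the bench; z up, the axis of the piston. Spout along its own -y; stop rail 40 to 45 mm out on its +x side, up to 253 mm; valve toggle (36 mm out, -x) and vent stub (44 mm out, +y), both below 166 mm.
- spout_tip (a point): Open lower end of the thin bent discharge spout, 114 mm above the bench, 112 mm out from the dispenser's axis along the dispenser's own -y. The tube is 8.4 mm thick; its level part runs from above the tip back to the valve block, its underside 147 mm above the bench.
- seat (a point): Centre of the white disc (60 mm across), 165 mm above the bench, on which the piston's collar rests when the piston is fully down. On the axis of bore and piston.
- piston: Piston, a loose part of 0.15 to 0.31 kg: upright white cylinder, 40 mm across, 118 mm tall, pale blue band at the top, collar 54 mm across and 6 mm thick round its lower rim. Inside, its 16 mm rod runs down into the 18 mm bore of the barrel (1 mm play all round). It starts fully down on the seat and slides back down if let go. Origin: centre of its lower rim, z up along its axis.
- piston_head (a point): Point on the piston's axis 106 mm above its lower rim, the middle of its solid round head (40 mm across, 26 mm high), where it is gripped from above; 271 mm above the bench at the start. Nothing else there reaches above 253 mm.
- volume_stop (a joint): Setting of the volume stop, a small grey clamped block with a black thumbscrew on the stop rail: the lift of the piston in m at which the top of its collar meets the stop's nose (0: no lift). Between 0.020 and 0.042. Its clamp holds about 40 N; pushed harder it slips.
- stop_face (a point): Underside of the stop's nose, 25 mm from the piston's axis on the dispenser's +x side. The piston's collar (its top 6 mm above the piston's origin) comes up against it from below.
- jug: Small translucent plastic jug with one handle, 0.10 to 0.16 kg, 72 mm across at the rim, 66 mm at the foot, 85 mm tall, walls 2.5 mm, open at the top. Origin: centre of its underside, z up; the handle points along its own -y and reaches 68 mm from the axis.
- jug_handle (a point): Middle of the upright outer bar of the jug's handle, 64 mm from the jug's axis along its own -y, 46 mm above its foot. The bar is 62 mm tall (15 to 77 mm above the foot), 10 mm wide across the handle, 8 mm thick; grip it from above, fingers on its two sides, across the handle. A gap of 23 mm lies between bar and jug.
- beaker: Plain glass beaker without handle, 56 mm across, 70 mm tall. Bystander; origin: centre of its underside.
- amber: Small amber glass bottle with black cap, 42 mm across, 85 mm tall. Bystander; origin: centre of its underside.
- tall_bottle: White wide-mouth plastic reagent bottle, 90 mm across, 190 mm tall. Bystander; origin: centre of its underside.
- small_bottle: White wide-mouth plastic bottle, 64 mm across, 115 mm tall. Bystander; origin: centre of its underside.
- wash_bottle: White wash bottle with bent nozzle, 64 mm across, 170 mm tall; the nozzle reaches 53 mm from the axis along its own -x. Bystander; origin: centre of its underside.
- petri: Closed flat petri dish, 91 mm across, 18 mm tall. Bystander; origin: centre of its underside.
- barrel: The glass barrel with the bore, fixed on the dispenser inside the piston sleeve; origin: centre of its foot, on the seat; z up along the bore.

How it is judged:
By the outcome, as a careful person would: the job done as asked, in the order asked, and still so for the second after the job is handed in, while the arm keeps its last pose, push and grip.
It also fails if it takes over 48 s, if anything falls off the work surface, if the arm or the gripper's body presses on something with over 40 N, if the wrist force passes 120 N, or if a joint passes its speed limit or range.

ROBOT

A 6-joint arm with a two-finger parallel gripper is mounted at the origin on the work surface. World frame = base frame: x ahead of the robot, y to its left, z up, the work surface at z = 0. Lengths are in m, angles in rad, forces in N, time in s.
With the tool pointing down it reaches from about 0.325 to 0.925 m from the base axis. Payload 3.1 kg.
Tool frame: the origin (TCP) lies at the very end of the fingers, on their centre line; the grasp point (between the pads) lies 19 mm behind it (robot.tcp_to_grasp is the distance from the TCP to the grasp point, in m); z points along the fingers, y is the line along which they close (so a half turn about z gives the same grasp; the last joint's range is limited). The gripper opens to 85 mm and grips with 20 to 120 N. Pads are 22 mm wide; open, the fingers measure 114 mm over their backs; the gripper's body (76 mm by 85 mm) begins 54 mm behind the grasp point. The pads swing forward as they close: fully open they stand 13 mm farther back than shut.
Start: joints at [1.171, 0.217, 1.613, -0, 1.311, -0.112], TCP at [0.177, 0.599, 0.231] pointing down, gripper open.
Joint ranges: [-2.75, 2.75], [-0.78, 2.1], [0.31, 2.55], [-1.13, 4.27], [0.13, 2.63], [-2.58, 2.58]. Speed limits (rad/s): [2.79, 2.79, 3.14, 3.14, 3.14, 3.14].

INTERFACE

Orientations are given as a 3x3 rotation matrix whose columns are the frame's x, y, z axes.
In Python, from rig import robot gives the robot as it stands.
- The arm moves only by the tool apply_moves, never from a script. Its argument "steps" is a list of rows, each an object of numbers: "x", "y", "z": the shift along the tool's x, y, z scaled (see below); "wx", "wy", "wz": the turn, a rotation vector about the tool's x, y, z scaled (see below). A call has 1 to 20 rows; each row shifts and turns the commanded pose from where the row before left it, along the tool's axes as they then stand; what a row does not reach is not made up. The controller multiplies each number of a shift by 0.03 m and each number of a turn by 0.08 rad. A row lasts 1/12 s, in which the tool goes at most 41.7 mm and 7.16 degrees, less where a joint would pass 70% of its speed; a pose out of reach is approached as far as the arm can. A call with a number of a shift or a turn outside -1 to 1 is refused whole. A call with a gripper value outside its range is refused whole. "gripper" is the closure, from -1 (fully open) to 1 (shut), set as the call begins (left out, the last holds). The fingers move at their own pace and stop on an object; the grip force is fixed at half the most. Time passes only in rows, so rows that do not move let the fingers close. It gives the time, the measured TCP pose, the force, the opening and the grip force at its end, in the units of the state.
- robot.state(): the state, without advancing time (a new reading comes with each control period).
- robot.camera(name): name is "scene" or "top"; returns the picture (400x640x3 uint8, blue, green, red); there is no depth.
- robot.get_calibration(name): a dict with "fx", "fy", "cx", "cy" (pixels), "R" (3x3) and "t" (3): a world point X has camera coordinates R X + t. Camera axes: x right, y down, z forward; pixel columns grow to the right and rows downward; lengths in m; the calibration is good to about 2 mm. A picture is of the moment at which its call begins. get_calibration takes no time and is no camera call.
- robot.finish_job(): hands the job in; it is judged then, once.
Trained networks look in the newest picture that a camera, given by its name, has taken for a name from the list of things; names that differ only in an ending like _2 or _b are one class to them, and where a whole thing is asked for, a point or a joint stands for the part that bears it (a point fixed in the world has none). Each returns a list of dicts, best first, with "confidence" (0 to 1); they miss things now and then, are a little off and sometimes report something else, mostly with a low value. They report only what shows in the picture. A call takes as long as a camera call.
- robot.boxes_of(label, camera): "extent" ([left, top, right, bottom] in pixels, round what is visible of it).
The state is a dict: "time": time; "joint_positions": joint angles; "joint_vel": joint speeds; "tau": joint torques, N m; "position": TCP position; "orientation": TCP orientation; "ft_force": force on the tool from outside, world axes, zero at the start; "torque": the same for the moment, N m; "width": opening from 0.0 (shut) to 1.0 (fully open); "gripper_force": force on a finger pad.
Only numpy, scipy, OpenCV 4.12 (cv2) and the standard library are available. Lean on these libraries where they do the work, as an engineer would, in place of code of your own. Each camera call takes 0.05 s, during which the arm holds its last target. There are 200 camera calls.

## Working session

There is one attempt and no reset: what is moved stays moved. The work goes in short steps, Python scripts to look and compute and a tool call to move; the robot and the scene stay as the last step left them, time stands still between calls to the robot, and variables do not carry over. Pictures are saved under pics/ and viewed, at most 10 in all, crops included, and the job is handed in when it is done.

Besides the shell and the picture viewer there is one more tool, called after "Call:" as name(argument=value, ...), one argument or row to a line, values as JSON. apply_moves: Moves the arm, as the interface text tells. Its arguments: {"type":"object","properties":{"steps":{"type":"array","items":{"type":"object","properties":{"x":{"type":"number","minimum":-1,"maximum":1},"y":{"type":"number","minimum":-1,"maximum":1},"z":{"type":"number","minimum":-1,"maximum":1},"wx":{"type":"number","minimum":-1,"maximum":1},"wy":{"type":"number","minimum":-1,"maximum":1},"wz":{"type":"number","minimum":-1,"maximum":1}}}},"gripper":{"type":"number"}},"required":["steps"]}

```bash
mkdir -p pics
python3 - <<'E'
from rig import robot
import cv2,numpy as np
for c in("scene","top"):
    cv2.imwrite(f"pics/{c}0.png",robot.camera(c))
    k=robot.get_calibration(c);print(c,k["fx"],k["cx"],k["cy"],np.round(k["R"],3).tolist(),np.round(k["t"],3).tolist())
    for l in("dispenser","spout_tip","seat","piston","piston_head","stop_face","volume_stop","jug","jug_handle"):
        print(l,[(round(d["confidence"],2),np.round(d["extent"]).tolist()) for d in robot.boxes_of(l,c)[:2]])
s=robot.state();print(s)
E
```

```text
scene 488.41168520908684 323.66098981616983 199.75337173548706 [[0.493, 0.87, 0.001], [0.734, -0.415, -0.537], [-0.467, 0.266, -0.843]] [-0.309, -0.332, 1.689]
dispenser [(0.7, [336.0, 134.0, 389.0, 196.0])]
spout_tip [(0.88, [336.0, 136.0, 388.0, 194.0])]
seat [(0.6, [335.0, 133.0, 387.0, 195.0])]
piston [(0.63, [367.0, 111.0, 387.0, 154.0])]
piston_head [(0.56, [362.0, 112.0, 387.0, 151.0])]
stop_face [(0.72, [190.0, 228.0, 207.0, 252.0]), (0.48, [378.0, 140.0, 387.0, 151.0])]
volume_stop [(0.63, [378.0, 143.0, 386.0, 151.0]), (0.33, [337.0, 252.0, 368.0, 285.0])]
jug [(0.66, [156.0, 283.0, 195.0, 330.0]), (0.5, [187.0, 232.0, 205.0, 252.0])]
jug_handle [(0.89, [235.0, 201.0, 274.0, 233.0])]
top 426.67278193824114 317.2507481512408 200.58649789994968 [[0.025, -1.0, -0.014], [-0.988, -0.023, -0.152], [0.152, 0.018, -0.988]] [-0.003, 0.617, 1.314]
dispenser [(0.64, [228.0, 210.0, 280.0, 254.0])]
spout_tip [(0.65, [230.0, 210.0, 279.0, 256.0])]
seat [(0.74, [232.0, 215.0, 276.0, 254.0]), (0.5, [222.0, 226.0, 248.0, 247.0])]
piston [(0.76, [222.0, 225.0, 250.0, 248.0])]
piston_head [(0
[... 262 characters left out ...]
5,
        1.31132104e+00, -1.12204828e-01]), 'joint_vel': array([-0.00083806,  0.00055245,  0.00175505,  0.00173155,  0.00216495,
       -0.00062268]), 'tau': array([-7.09066990e-04, -3.96897554e+01, -3.04267609e+01, -1.83824291e-04,
        7.29020612e-04, -1.35680747e-07]), 'position': array([0.17736918, 0.59930629, 0.23129745]), 'orientation': array([[-9.58882364e-01,  2.83803828e-01,  5.79850180e-06],
       [ 2.83803827e-01,  9.58882363e-01, -3.88553243e-05],
       [-1.65873709e-05, -3.56120483e-05, -9.99999999e-01]]), 'ft_force': array([ 0.47556537,  0.35149367, -0.28466914]), 'torque': array([-0.00586954, -0.0058615 , -0.0104296 ]), 'gripper_force': 0.0, 'width': 1.0030546983124817}
```

Run:
```python
import cv2
a=cv2.imread("pics/scene0.png");b=cv2.imread("pics/top0.png")
cv2.imwrite("pics/a.png",cv2.resize(a[90:340,120:440],None,fx=2.4,fy=2.4,interpolation=2)[:600,:800])
cv2.imwrite("pics/b.png",cv2.resize(b[150:310,200:410],None,fx=3.7,fy=3.7,interpolation=2))
```

```text
(no output)
```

View pics/a.png

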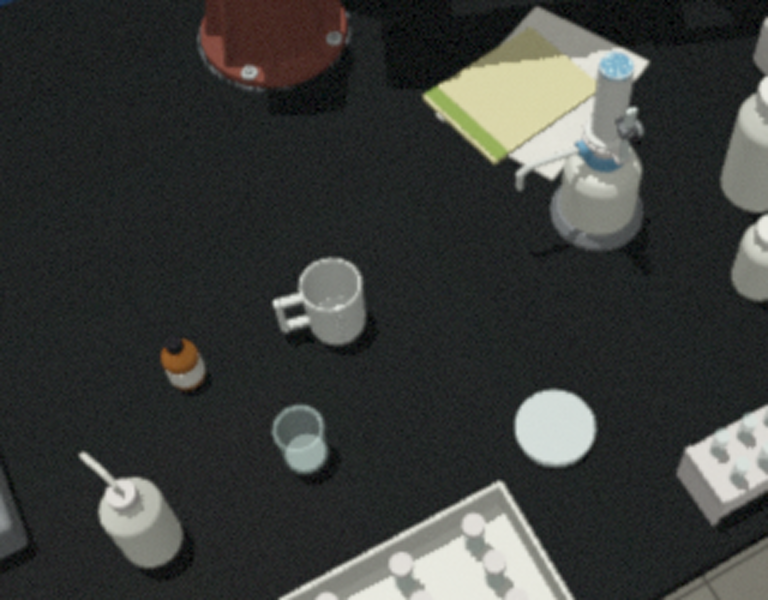

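View pics/b.png

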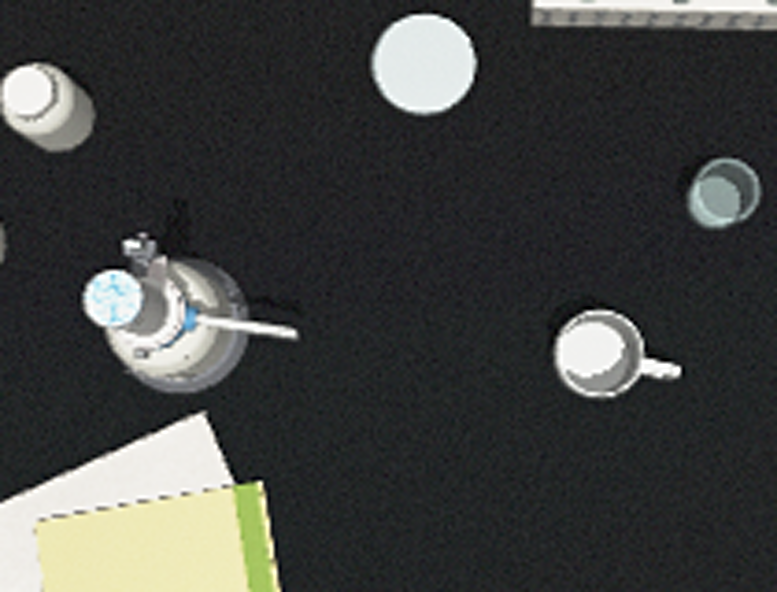

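```bash
cat > h.py <<'E'
from rig import robot
import numpy as np
from scipy.optimize import least_squares
K={c:robot.get_calibration(c) for c in("scene","top")}
def proj(c,X):
    k=K[c];p=np.asarray(k["R"])@X+np.asarray(k["t"]).ravel();return np.array([k["fx"]*p[0]/p[2]+k["cx"],k["fy"]*p[1]/p[2]+k["cy"]])
def ray(c,u,z):
    k=K[c];R=np.asarray(k["R"]);o=-R.T@np.asarray(k["t"]).ravel();d=R.T@np.array([(u[0]-k["cx"])/k["fx"],(u[1]-k["cy"])/k["fy"],1]);return o+d*(z-o[2])/d[2]
def A(x,y):return (120+x/2.4,90+y/2.4)
def B(x,y):return (200+x/3.7,150+y/3.7)
def fit(obs,x0):
    def w(q,p):
        c,s=np.cos(q[2]),np.sin(q[2]);return np.array([q[0]+c*p[0]-s*p[1],q[1]+s*p[0]+c*p[1],p[2]])
    r=least_squares(lambda q:np.concatenate([proj(c,w(q,np.array(p)))-u for c,u,p in obs]),x0)
    print(np.round(r.x,4),np.round(r.fun.reshape(-1,2),1).tolist());return r.x
E
python3 - <<'E'
from h import *
for c,u,z in[("scene",A(617,66),.283),("top",B(113,298),.283),("scene",A(520,186),.114),("scene",A(519,172),.151),("top",B(296,333),.151),("scene",A(331,289),.085),("top",B(599,353),.085),("top",B(678,371),.077),("scene",A(278,303),.077),("scene",A(597,207),.02),("top",B(188,327),.02)]:print(c,z,ray(c,u,z).round(4))
d=fit([("scene",A(617,66),(0,0,.283)),("top",B(113,298),(0,0,.283)),("scene",A(520,186),(0,-.112,.114)),("scene",A(519,172),(0,-.114,.153)),("top",B(297,333),(0,-.116,.151))],[.55,.2,0])
j=fit([("scene",A(331,289),(0,0,.085)),("top",B(599,353),(0,0,.085)),("scene",A(278,303),(0,-.066,.077)),("top",B(680,371),(0,-.068,.077))],[.5,-.1,0])
E
```

```text
scene 0.283 [0.4983 0.2338 0.283 ]
top 0.283 [0.4958 0.2322 0.283 ]
scene 0.114 [0.4811 0.1259 0.114 ]
scene 0.151 [0.4861 0.1206 0.151 ]
top 0.151 [0.4821 0.1155 0.151 ]
scene 0.085 [ 0.4828 -0.128   0.085 ]
top 0.085 [ 0.4757 -0.1281  0.085 ]
top 0.077 [ 0.4629 -0.1942  0.077 ]
scene 0.077 [ 0.465  -0.1883  0.077 ]
scene 0.02 [0.4999 0.2317 0.02  ]
top 0.02 [0.4927 0.2232 0.02  ]
[ 0.497   0.2332 -0.1167] [[-0.5, -0.2], [-0.4, -0.4], [-0.7, 1.2], [-0.6, -1.0], [-1.1, -0.5]]
[ 0.4792 -0.1272 -0.2319] [[-0.3, -1.1], [-0.3, -1.2], [-1.2, 0.2], [-0.8, -0.2]]
```

Call:
apply_moves(
  gripper=-1,
  steps=[
    {"wz": 1, "z": -0.2},
    {"wz": 1, "z": -0.2},
    {"wz": 1, "z": -0.2},
    {"wz": 1, "z": -0.2},
    {"wz": 1, "z": -0.2},
    {"wz": 1, "z": -0.2},
    {"wz": 1, "z": -0.2},
    {"wz": 1, "z": -0.2},
    {"wz": 1, "z": -0.2},
    {"wz": 1, "z": -0.2},
    {"wz": 1, "z": -0.2},
    {"wz": 1, "z": -0.2},
    {"wz": 1, "z": -0.2},
    {"wz": 1, "z": -0.2},
    {"wz": 1, "z": -0.2},
    {"wz": 1, "z": -0.2},
    {"wz": 1, "z": -0.2},
    {"wz": 1, "z": -0.2},
    {"wz": 0.94, "z": -0.2},
  ],
)

```text
invalid input at $.steps[0]: expected keys x, y, z, wx, wy, wz
```

Call:
apply_moves(
  steps=[
    {"x": -0.97, "y": 0.64},
    {"x": -0.97, "y": 0.64},
    {"x": -0.97, "y": 0.64},
    {"x": -0.97, "y": 0.64},
    {"x": -0.97, "y": 0.64},
    {"x": -0.97, "y": 0.64},
    {"x": -0.97, "y": 0.64},
    {"x": -0.97, "y": 0.64},
    {"x": -0.97, "y": 0.64},
    {"x": -0.97, "y": 0.64},
    {"x": -0.97, "y": 0.64},
    {"x": -0.97, "y": 0.64},
    {"x": -0.97, "y": 0.64},
    {"x": -0.97, "y": 0.64},
    {"x": -0.97, "y": 0.64},
    {"x": -0.97, "y": 0.64},
    {"x": -0.97, "y": 0.64},
    {"x": -0.97, "y": 0.64},
    {"x": -0.97, "y": 0.64},
    {"x": -0.97, "y": 0.64},
  ],
)

```text
invalid input at $.steps[0]: expected keys x, y, z, wx, wy, wz
```

```bash
cat >> h.py <<'E'
def go(x,y,z,yang=None):
    s=robot.state();R=np.asarray(s["orientation"]);d=R.T@(np.array([x,y,z])-s["position"])/.03
    a=np.degrees(np.arctan2(R[1,1],R[0,1]));print("t",round(s["time"],2),"pos",s["position"].round(4),"yaw",a.round(2),"tilt z",R[:,2].round(4),"F",s["ft_force"].round(1),"w",round(s["width"],3),s["gripper_force"])
    print("units xyz",d.round(2),"wz",None if yang is None else round(-np.radians(yang-a)/.08,2))
E
python3 -c "
from h import *
go(.4645,-.1895,.036,-13.3)"
```

```text
t 1.0 pos [0.1774 0.5993 0.2313] yaw 73.51 tilt z [ 0. -0. -1.] F [ 0.5  0.4 -0.3] w 1.003 0.0
units xyz [-16.64 -22.5    6.51] wz 18.94
```

Call:
apply_moves(
  gripper=-1,
  steps=[
    {"x": 0, "y": 0, "z": -0.2, "wx": 0, "wy": 0, "wz": 1},
    {"x": 0, "y": 0, "z": -0.2, "wx": 0, "wy": 0, "wz": 1},
    {"x": 0, "y": 0, "z": -0.2, "wx": 0, "wy": 0, "wz": 1},
    {"x": 0, "y": 0, "z": -0.2, "wx": 0, "wy": 0, "wz": 1},
    {"x": 0, "y": 0, "z": -0.2, "wx": 0, "wy": 0, "wz": 1},
    {"x": 0, "y": 0, "z": -0.2, "wx": 0, "wy": 0, "wz": 1},
    {"x": 0, "y": 0, "z": -0.2, "wx": 0, "wy": 0, "wz": 1},
    {"x": 0, "y": 0, "z": -0.2, "wx": 0, "wy": 0, "wz": 1},
    {"x": 0, "y": 0, "z": -0.2, "wx": 0, "wy": 0, "wz": 1},
    {"x": 0, "y": 0, "z": -0.2, "wx": 0, "wy": 0, "wz": 1},
    {"x": 0, "y": 0, "z": -0.2, "wx": 0, "wy": 0, "wz": 1},
    {"x": 0, "y": 0, "z": -0.2, "wx": 0, "wy": 0, "wz": 1},
    {"x": 0, "y": 0, "z": -0.2, "wx": 0, "wy": 0, "wz": 1},
    {"x": 0, "y": 0, "z": -0.2, "wx": 0, "wy": 0, "wz": 1},
    {"x": 0, "y": 0, "z": -0.2, "wx": 0, "wy": 0, "wz": 1},
    {"x": 0, "y": 0, "z": -0.2, "wx": 0, "wy": 0, "wz": 1},
    {"x": 0, "y": 0, "z": -0.2, "wx": 0, "wy": 0, "wz": 1},
    {"x": 0, "y": 0, "z": -0.2, "wx": 0, "wy": 0, "wz": 1},
    {"x": 0, "y": 0, "z": -0.2, "wx": 0, "wy": 0, "wz": 0.94},
  ],
)

```text
time: 2.58
position: [0.1774, 0.5993, 0.3456]
orientation: [[0.234, 0.972, -0.0], [0.972, -0.234, -0.0], [-0.0, -0.0, -1.0]]
ft_force: [-0.1, 0.2, -0.4]
width: 1.006
gripper_force: 0.0
```

Call:
apply_moves(
  steps=[
    {"x": -0.97, "y": 0.64, "z": 0, "wx": 0, "wy": 0, "wz": 0},
    {"x": -0.97, "y": 0.64, "z": 0, "wx": 0, "wy": 0, "wz": 0},
    {"x": -0.97, "y": 0.64, "z": 0, "wx": 0, "wy": 0, "wz": 0},
    {"x": -0.97, "y": 0.64, "z": 0, "wx": 0, "wy": 0, "wz": 0},
    {"x": -0.97, "y": 0.64, "z": 0, "wx": 0, "wy": 0, "wz": 0},
    {"x": -0.97, "y": 0.64, "z": 0, "wx": 0, "wy": 0, "wz": 0},
    {"x": -0.97, "y": 0.64, "z": 0, "wx": 0, "wy": 0, "wz": 0},
    {"x": -0.97, "y": 0.64, "z": 0, "wx": 0, "wy": 0, "wz": 0},
    {"x": -0.97, "y": 0.64, "z": 0, "wx": 0, "wy": 0, "wz": 0},
    {"x": -0.97, "y": 0.64, "z": 0, "wx": 0, "wy": 0, "wz": 0},
    {"x": -0.97, "y": 0.64, "z": 0, "wx": 0, "wy": 0, "wz": 0},
    {"x": -0.97, "y": 0.64, "z": 0, "wx": 0, "wy": 0, "wz": 0},
    {"x": -0.97, "y": 0.64, "z": 0, "wx": 0, "wy": 0, "wz": 0},
    {"x": -0.97, "y": 0.64, "z": 0, "wx": 0, "wy": 0, "wz": 0},
    {"x": -0.97, "y": 0.64, "z": 0, "wx": 0, "wy": 0, "wz": 0},
    {"x": -0.97, "y": 0.64, "z": 0, "wx": 0, "wy": 0, "wz": 0},
    {"x": -0.97, "y": 0.64, "z": 0, "wx": 0, "wy": 0, "wz": 0},
    {"x": -0.97, "y": 0.64, "z": 0, "wx": 0, "wy": 0, "wz": 0},
    {"x": -0.97, "y": 0.64, "z": 0, "wx": 0, "wy": 0, "wz": 0},
    {"x": -0.97, "y": 0.64, "z": 0, "wx": 0, "wy": 0, "wz": 0},
  ],
)

```text
time: 4.25
position: [0.4174, -0.0573, 0.3456]
orientation: [[0.231, 0.973, 0.001], [0.973, -0.231, -0.0], [0.0, 0.001, -1.0]]
ft_force: [0.8, 0.7, -0.6]
width: 1.0
gripper_force: 0.0
```

```bash
python3 -c "
from h import *
go(.4645,-.1895,.12,-13.3)"
```

```text
t 4.25 pos [ 0.4174 -0.0573  0.3456] yaw -13.33 tilt z [ 1.2e-03 -1.0e-04 -1.0e+00] F [ 0.8  0.7 -0.6] w 1.0 0.0
units xyz [-3.93  2.54  7.52] wz -0.01
```

Call:
apply_moves(
  steps=[
    {"x": -0.98, "y": 0.635, "z": 0, "wx": 0, "wy": 0, "wz": 0},
    {"x": -0.98, "y": 0.635, "z": 0, "wx": 0, "wy": 0, "wz": 0},
    {"x": -0.98, "y": 0.635, "z": 0, "wx": 0, "wy": 0, "wz": 0},
    {"x": -0.98, "y": 0.635, "z": 0, "wx": 0, "wy": 0, "wz": 0},
    {"x": 0, "y": 0, "z": 1, "wx": 0, "wy": 0, "wz": 0},
    {"x": 0, "y": 0, "z": 1, "wx": 0, "wy": 0, "wz": 0},
    {"x": 0, "y": 0, "z": 1, "wx": 0, "wy": 0, "wz": 0},
    {"x": 0, "y": 0, "z": 1, "wx": 0, "wy": 0, "wz": 0},
    {"x": 0, "y": 0, "z": 1, "wx": 0, "wy": 0, "wz": 0},
    {"x": 0, "y": 0, "z": 1, "wx": 0, "wy": 0, "wz": 0},
    {"x": 0, "y": 0, "z": 1, "wx": 0, "wy": 0, "wz": 0},
    {"x": 0, "y": 0, "z": 0.5, "wx": 0, "wy": 0, "wz": 0},
  ],
)

```text
time: 5.25
position: [0.4618, -0.1861, 0.1164]
orientation: [[0.23, 0.973, -0.005], [0.973, -0.23, 0.003], [0.002, -0.006, -1.0]]
ft_force: [-1.0, 0.2, -0.3]
width: 1.004
gripper_force: 0.0
```

Run:
```python
from h import *
import cv2
a=robot.camera("scene");b=robot.camera("top");go(.4645,-.1895,.036,-13.3)
cv2.imwrite("pics/c.png",np.vstack([cv2.resize(a[170:245,205:305],None,fx=6,fy=4,interpolation=2),cv2.resize(b[215:290,325:425],None,fx=6,fy=4,interpolation=2)]))
```

```text
t 5.35 pos [ 0.4613 -0.1857  0.1166] yaw -13.31 tilt z [-0.0071  0.0041 -1.    ] F [-0.9 -0.4  0.2] w 0.998 0.0
units xyz [-0.1   0.15  2.68] wz -0.0
```

View pics/c.png

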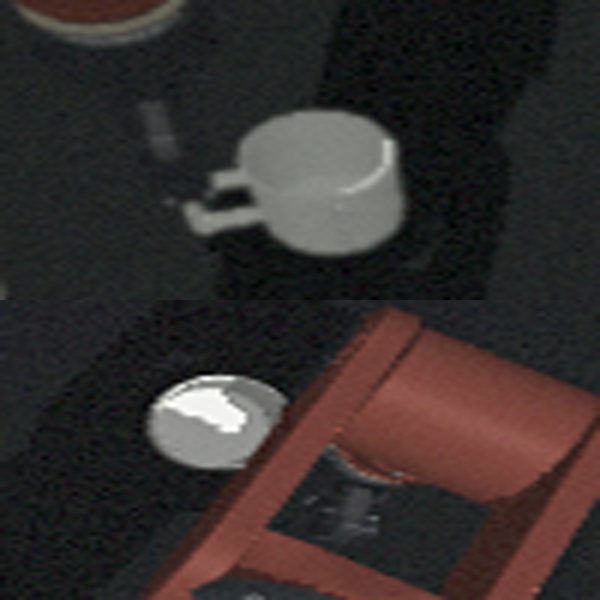

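Call:
apply_moves(
  steps=[
    {"x": -0.1, "y": 0.15, "z": 0.3, "wx": 0, "wy": 0, "wz": 0},
    {"x": 0, "y": 0, "z": 0.5, "wx": 0, "wy": 0, "wz": 0},
    {"x": 0, "y": 0, "z": 0.5, "wx": 0, "wy": 0, "wz": 0},
    {"x": 0, "y": 0, "z": 0.5, "wx": 0, "wy": 0, "wz": 0},
    {"x": 0, "y": 0, "z": 0.5, "wx": 0, "wy": 0, "wz": 0},
    {"x": 0, "y": 0, "z": 0.35, "wx": 0, "wy": 0, "wz": 0},
    {"x": 0, "y": 0, "z": 0, "wx": 0, "wy": 0, "wz": 0},
  ],
)

```text
time: 5.93
position: [0.4676, -0.1913, 0.0399]
orientation: [[0.23, 0.973, -0.001], [0.973, -0.23, 0.001], [0.0, -0.001, -1.0]]
ft_force: [-0.2, 0.6, -0.1]
width: 1.001
gripper_force: 0.0
```

```bash
python3 -c "
from h import *
go(.4645,-.1895,.036,-13.3)"
```

```text
t 5.93 pos [ 0.4676 -0.1913  0.0399] yaw -13.31 tilt z [-1.3e-03  7.0e-04 -1.0e+00] F [-0.2  0.6 -0.1] w 1.001 0.0
units xyz [ 0.04 -0.12  0.13] wz -0.0
```

Call:
apply_moves(
  steps=[
    {"x": 0, "y": -0.1, "z": 0.1, "wx": 0, "wy": 0, "wz": 0},
    {"x": 0, "y": 0, "z": 0, "wx": 0, "wy": 0, "wz": 0},
  ],
)

```text
time: 6.1
position: [0.4653, -0.191, 0.0384]
orientation: [[0.23, 0.973, 0.001], [0.973, -0.23, -0.001], [-0.0, 0.001, -1.0]]
ft_force: [0.6, -0.3, -0.5]
width: 1.002
gripper_force: 0.0
```

Call:
apply_moves(
  gripper=1,
  steps=[
    {"x": 0, "y": 0, "z": 0, "wx": 0, "wy": 0, "wz": 0},
    {"x": 0, "y": 0, "z": 0, "wx": 0, "wy": 0, "wz": 0},
    {"x": 0, "y": 0, "z": 0, "wx": 0, "wy": 0, "wz": 0},
    {"x": 0, "y": 0, "z": 0, "wx": 0, "wy": 0, "wz": 0},
    {"x": 0, "y": 0, "z": 0, "wx": 0, "wy": 0, "wz": 0},
    {"x": 0, "y": 0, "z": 0, "wx": 0, "wy": 0, "wz": 0},
    {"x": 0, "y": 0, "z": 0, "wx": 0, "wy": 0, "wz": 0},
    {"x": 0, "y": 0, "z": 0, "wx": 0, "wy": 0, "wz": 0},
    {"x": 0, "y": 0, "z": 0, "wx": 0, "wy": 0, "wz": 0},
    {"x": 0, "y": 0, "z": 0, "wx": 0, "wy": 0, "wz": 0},
    {"x": 0, "y": 0, "z": 0, "wx": 0, "wy": 0, "wz": 0},
    {"x": 0, "y": 0, "z": 0, "wx": 0, "wy": 0, "wz": 0},
  ],
)

```text
time: 7.1
position: [0.4652, -0.1908, 0.038]
orientation: [[0.23, 0.973, 0.0], [0.973, -0.23, -0.0], [-0.0, 0.0, -1.0]]
ft_force: [-0.3, -0.5, 2.5]
width: 0.105
gripper_force: 57.7
```

```bash
python3 -c "
from h import *
go(.4645,-.1895,.036,-13.3)"
```

```text
t 7.1 pos [ 0.4652 -0.1908  0.038 ] yaw -13.31 tilt z [ 4.e-04 -2.e-04 -1.e+00] F [-0.3 -0.5  2.5] w 0.105 57.71799087524414
units xyz [ 0.04 -0.03  0.07] wz -0.0
```

Call:
apply_moves(
  steps=[
    {"x": 0, "y": 0, "z": -0.2, "wx": 0, "wy": 0, "wz": 0},
    {"x": 0, "y": 0, "z": -0.2, "wx": 0, "wy": 0, "wz": 0},
    {"x": 0.3, "y": -0.06, "z": 0, "wx": 0, "wy": 0, "wz": 0},
    {"x": 0.6, "y": -0.13, "z": 0, "wx": 0, "wy": 0, "wz": 0},
    {"x": 0.7, "y": -0.15, "z": 0, "wx": 0, "wy": 0, "wz": 0},
    {"x": 0.7, "y": -0.15, "z": 0, "wx": 0, "wy": 0, "wz": 0},
    {"x": 0.7, "y": -0.15, "z": 0, "wx": 0, "wy": 0, "wz": 0},
    {"x": 0.7, "y": -0.15, "z": 0, "wx": 0, "wy": 0, "wz": 0},
    {"x": 0.7, "y": -0.15, "z": 0, "wx": 0, "wy": 0, "wz": 0},
    {"x": 0.7, "y": -0.15, "z": 0, "wx": 0, "wy": 0, "wz": 0},
    {"x": 0.7, "y": -0.15, "z": 0, "wx": 0, "wy": 0, "wz": 0},
    {"x": 0.6, "y": -0.13, "z": 0, "wx": 0, "wy": 0, "wz": 0},
    {"x": 0.5, "y": -0.1, "z": 0, "wx": 0, "wy": 0, "wz": 0},
    {"x": 0.3, "y": -0.06, "z": 0, "wx": 0, "wy": 0, "wz": 0},
    {"x": 0, "y": 0, "z": 0, "wx": 0, "wy": 0, "wz": 0},
    {"x": 0, "y": 0, "z": 0, "wx": 0, "wy": 0, "wz": 0},
  ],
)

```text
time: 8.43
position: [0.4699, 0.0304, 0.0498]
orientation: [[0.229, 0.974, -0.0], [0.974, -0.229, -0.0], [-0.0, 0.0, -1.0]]
ft_force: [-0.0, 0.6, -0.8]
width: 0.104
gripper_force: 57.7
```

Run:
```python
from h import *
import cv2
a=robot.camera("scene");b=robot.camera("top");go(.4693,.0597,.038,-13.3)
cv2.imwrite("pics/d.png",np.hstack([cv2.resize(a[100:220,300:400],None,fx=4,fy=4,interpolation=2),cv2.resize(b[200:320,220:320],None,fx=4,fy=4,interpolation=2)]))
```

```text
t 8.53 pos [0.47   0.0296 0.0498] yaw -13.32 tilt z [ 0.e+00 -4.e-04 -1.e+00] F [ 0.1 -0.9 -0.6] w 0.107 57.741717249155045
units xyz [ 0.97 -0.26  0.39] wz -0.0
```

View pics/d.png

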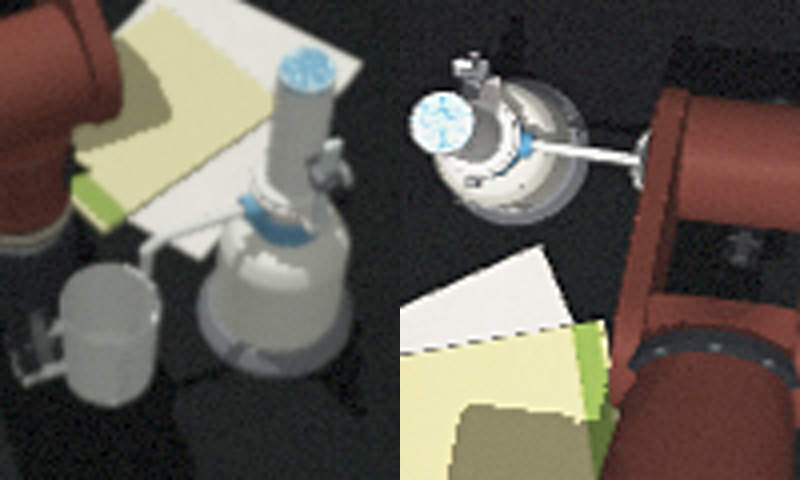

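Run:
```python
from h import *
r=ray("scene",(327.5,176.7),.097);print(r)
s=ray("scene",(337,168),.114);print(s)
# predicted: bar->jug
print(proj("scene",np.array([.4839,.122,.114])),proj("scene",np.array([.47+.0147,.0296+.0623,.097])))
```

```text
[0.48584072 0.0930042  0.097     ]
[0.48310989 0.12579719 0.114     ]
[335.99576305 168.72116566] [326.97009006 176.57207774]
```

Call:
apply_moves(
  steps=[
    {"x": 0.25, "y": -0.07, "z": 0, "wx": 0, "wy": 0, "wz": 0},
    {"x": 0.4, "y": -0.11, "z": 0, "wx": 0, "wy": 0, "wz": 0},
    {"x": 0.25, "y": -0.07, "z": 0, "wx": 0, "wy": 0, "wz": 0},
    {"x": 0.1, "y": -0.04, "z": 0, "wx": 0, "wy": 0, "wz": 0},
    {"x": 0, "y": 0, "z": 0.13, "wx": 0, "wy": 0, "wz": 0},
    {"x": 0, "y": 0, "z": 0.13, "wx": 0, "wy": 0, "wz": 0},
    {"x": 0, "y": 0, "z": 0.12, "wx": 0, "wy": 0, "wz": 0},
    {"x": 0, "y": 0, "z": 0, "wx": 0, "wy": 0, "wz": 0},
    {"x": 0, "y": 0, "z": 0, "wx": 0, "wy": 0, "wz": 0},
    {"x": 0, "y": 0, "z": 0, "wx": 0, "wy": 0, "wz": 0},
  ],
)

```text
time: 9.37
position: [0.4684, 0.061, 0.0382]
orientation: [[0.231, 0.973, -0.0], [0.973, -0.231, -0.0], [-0.0, -0.0, -1.0]]
ft_force: [-0.6, -0.4, 0.2]
width: 0.111
gripper_force: 57.9
```

Run:
```python
from h import *
import cv2
a=robot.camera("scene");go(.4685,.0607,.038,-13.3)
cv2.imwrite("pics/e.png",cv2.resize(a[100:220,300:400],None,fx=4,fy=4,interpolation=2))
```

```text
t 9.42 pos [0.4684 0.0611 0.0382] yaw -13.32 tilt z [-3.e-04 -1.e-04 -1.e+00] F [-0.1 -0.5  0.1] w 0.108 57.817310616374016
units xyz [-0.01  0.01  0.01] wz -0.01
```

View pics/e.png

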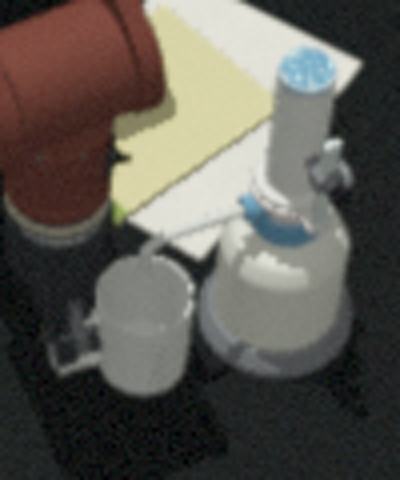

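Call:
apply_moves(
  gripper=-1,
  steps=[
    {"x": 0, "y": 0, "z": 0, "wx": 0, "wy": 0, "wz": 0},
    {"x": 0, "y": 0, "z": 0, "wx": 0, "wy": 0, "wz": 0},
    {"x": 0, "y": 0, "z": 0, "wx": 0, "wy": 0, "wz": 0},
    {"x": 0, "y": 0, "z": 0, "wx": 0, "wy": 0, "wz": 0},
    {"x": 0, "y": 0, "z": 0, "wx": 0, "wy": 0, "wz": 0},
    {"x": 0, "y": 0, "z": 0, "wx": 0, "wy": 0, "wz": 0},
    {"x": 0, "y": 0, "z": 0, "wx": 0, "wy": 0, "wz": 0},
    {"x": 0, "y": 0, "z": 0, "wx": 0, "wy": 0, "wz": 0},
    {"x": 0, "y": 0, "z": -0.3, "wx": 0, "wy": 0, "wz": 0},
    {"x": 0, "y": 0, "z": -0.7, "wx": 0, "wy": 0, "wz": 0},
    {"x": 0, "y": 0, "z": -1, "wx": 0, "wy": 0, "wz": 0},
    {"x": 0, "y": 0, "z": -1, "wx": 0, "wy": 0, "wz": 0},
    {"x": 0, "y": 0, "z": -1, "wx": 0, "wy": 0, "wz": 0},
    {"x": 0, "y": 0, "z": -1, "wx": 0, "wy": 0, "wz": 0},
    {"x": 0, "y": 0, "z": -1, "wx": 0, "wy": 0, "wz": 0},
    {"x": 0, "y": 0, "z": -1, "wx": 0, "wy": 0, "wz": 0},
    {"x": 0, "y": 0, "z": -1, "wx": 0, "wy": 0, "wz": 0},
    {"x": 0, "y": 0, "z": -1, "wx": 0, "wy": 0, "wz": 0},
    {"x": 0, "y": 0, "z": -1, "wx": 0, "wy": 0, "wz": 0},
    {"x": 0, "y": 0, "z": -0.7, "wx": 0, "wy": 0, "wz": 0},
  ],
)

```text
time: 11.08
position: [0.4689, 0.0613, 0.3636]
orientation: [[0.23, 0.973, 0.005], [0.973, -0.23, -0.0], [0.001, 0.005, -1.0]]
ft_force: [0.4, -0.2, -0.3]
width: 0.999
gripper_force: 0.0
```

Call:
apply_moves(
  steps=[
    {"x": 0, "y": 0, "z": 0, "wx": 0, "wy": 0, "wz": -1},
    {"x": 0, "y": 0, "z": 0, "wx": 0, "wy": 0, "wz": -1},
    {"x": 0, "y": 0, "z": 0, "wx": 0, "wy": 0, "wz": -1},
    {"x": 0, "y": 0, "z": 0, "wx": 0, "wy": 0, "wz": -1},
    {"x": 0, "y": 0, "z": 0, "wx": 0, "wy": 0, "wz": -1},
    {"x": 0, "y": 0, "z": 0, "wx": 0, "wy": 0, "wz": -1},
    {"x": 0, "y": 0, "z": 0, "wx": 0, "wy": 0, "wz": -1},
    {"x": 0, "y": 0, "z": 0, "wx": 0, "wy": 0, "wz": -1},
    {"x": 0, "y": 0, "z": 0, "wx": 0, "wy": 0, "wz": -1},
    {"x": 0, "y": 0, "z": 0, "wx": 0, "wy": 0, "wz": -1},
    {"x": 0, "y": 0, "z": 0, "wx": 0, "wy": 0, "wz": -1},
    {"x": 0, "y": 0, "z": 0, "wx": 0, "wy": 0, "wz": -1},
    {"x": 0, "y": 0, "z": 0, "wx": 0, "wy": 0, "wz": -1},
    {"x": 0, "y": 0, "z": 0, "wx": 0, "wy": 0, "wz": -1},
    {"x": 0, "y": 0, "z": 0, "wx": 0, "wy": 0, "wz": -1},
    {"x": 0, "y": 0, "z": 0, "wx": 0, "wy": 0, "wz": -1},
    {"x": 0, "y": 0, "z": 0, "wx": 0, "wy": 0, "wz": -1},
    {"x": 0, "y": 0, "z": 0, "wx": 0, "wy": 0, "wz": -1},
    {"x": 0, "y": 0, "z": 0, "wx": 0, "wy": 0, "wz": -1},
    {"x": 0, "y": 0, "z": 0, "wx": 0, "wy": 0, "wz": -1},
  ],
)

```text
time: 12.75
position: [0.4681, 0.0613, 0.36]
orientation: [[-0.98, 0.198, 0.0], [0.198, 0.98, -0.0], [-0.0, 0.0, -1.0]]
ft_force: [0.9, 0.1, -1.0]
width: 0.998
gripper_force: 0.0
```

Run:
```python
from h import *
import cv2
a=robot.camera("scene");b=robot.camera("top");go(.497,.233,.36,83.3)
cv2.imwrite("pics/f.png",np.hstack([cv2.resize(a[100:220,300:400],None,fx=4,fy=4,interpolation=2),cv2.resize(b[200:320,220:320],None,fx=4,fy=4,interpolation=2)]))
```

```text
t 12.85 pos [0.4682 0.0613 0.36  ] yaw 78.36 tilt z [ 4.e-04 -0.e+00 -1.e+00] F [-0.  -0.4 -0.4] w 1.0 0.0
units xyz [ 0.21  5.8  -0.  ] wz -1.08
```

View pics/f.png

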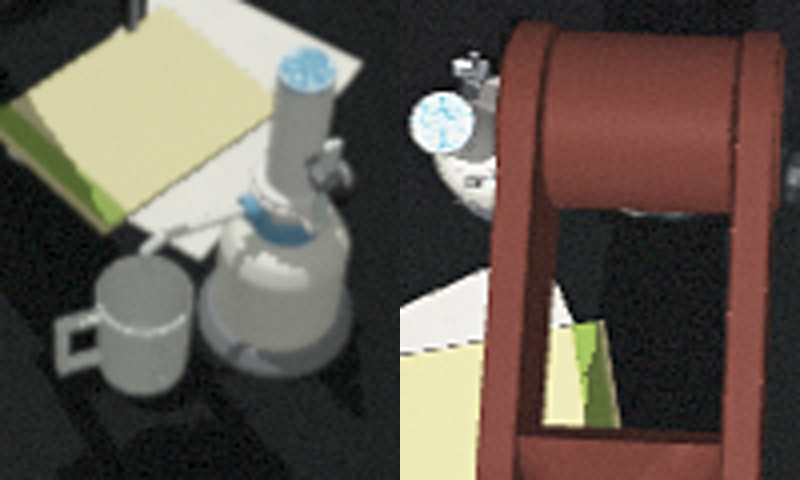

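Call:
apply_moves(
  steps=[
    {"x": 0, "y": 0, "z": 0, "wx": 0, "wy": 0, "wz": -0.54},
    {"x": 0, "y": 0, "z": 0, "wx": 0, "wy": 0, "wz": -0.54},
    {"x": 0, "y": 0.4, "z": 0, "wx": 0, "wy": 0, "wz": 0},
    {"x": -0.05, "y": 0.9, "z": 0, "wx": 0, "wy": 0, "wz": 0},
    {"x": -0.1, "y": 0.9, "z": 0, "wx": 0, "wy": 0, "wz": 0},
    {"x": -0.1, "y": 0.9, "z": 0, "wx": 0, "wy": 0, "wz": 0},
    {"x": -0.04, "y": 0.9, "z": 0, "wx": 0, "wy": 0, "wz": 0},
    {"x": 0, "y": 0.9, "z": 0, "wx": 0, "wy": 0, "wz": 0},
    {"x": 0, "y": 0.6, "z": 0, "wx": 0, "wy": 0, "wz": 0},
    {"x": 0, "y": 0.3, "z": 0, "wx": 0, "wy": 0, "wz": 0},
    {"x": 0, "y": 0, "z": 0, "wx": 0, "wy": 0, "wz": 0},
    {"x": 0, "y": 0, "z": 0, "wx": 0, "wy": 0, "wz": 0},
  ],
)

```text
time: 13.85
position: [0.4972, 0.2328, 0.3594]
orientation: [[-0.993, 0.117, -0.0], [0.117, 0.993, -0.001], [0.0, -0.001, -1.0]]
ft_force: [0.9, -0.1, 0.3]
width: 1.002
gripper_force: 0.0
```

Run:
```python
from h import *
print(ray("scene",(336,174.8),.085),ray("scene",(376.75,117.5),.283),ray("top",(230.5,230.75),.283))
go(.497,.233,.255,83.3)
```

```text
[0.48484938 0.12221755 0.085     ] [0.49788632 0.23308926 0.283     ] [0.49529317 0.23225929 0.283     ]
t 13.85 pos [0.4972 0.2328 0.3594] yaw 83.31 tilt z [-3.e-04 -1.e-03 -1.e+00] F [ 0.9 -0.1  0.3] w 1.002 0.0
units xyz [0.01 0.01 3.48] wz 0.0
```

Call:
apply_moves(
  steps=[
    {"x": 0, "y": 0, "z": 0.4, "wx": 0, "wy": 0, "wz": 0},
    {"x": 0, "y": 0, "z": 0.6, "wx": 0, "wy": 0, "wz": 0},
    {"x": 0, "y": 0, "z": 0.6, "wx": 0, "wy": 0, "wz": 0},
    {"x": 0, "y": 0, "z": 0.6, "wx": 0, "wy": 0, "wz": 0},
    {"x": 0, "y": 0, "z": 0.6, "wx": 0, "wy": 0, "wz": 0},
    {"x": 0, "y": 0, "z": 0.4, "wx": 0, "wy": 0, "wz": 0},
    {"x": 0, "y": 0, "z": 0.26, "wx": 0, "wy": 0, "wz": 0},
    {"x": 0, "y": 0, "z": 0, "wx": 0, "wy": 0, "wz": 0},
    {"x": 0, "y": 0, "z": 0, "wx": 0, "wy": 0, "wz": 0},
    {"x": 0, "y": 0, "z": 0, "wx": 0, "wy": 0, "wz": 0},
  ],
)

```text
time: 14.68
position: [0.4982, 0.2331, 0.2569]
orientation: [[-0.993, 0.117, 0.002], [0.117, 0.993, 0.001], [-0.002, 0.001, -1.0]]
ft_force: [0.2, -0.8, 0.7]
width: 0.999
gripper_force: 0.0
```

Call:
apply_moves(
  gripper=1,
  steps=[
    {"x": 0, "y": 0, "z": 0, "wx": 0, "wy": 0, "wz": 0},
    {"x": 0, "y": 0, "z": 0, "wx": 0, "wy": 0, "wz": 0},
    {"x": 0, "y": 0, "z": 0, "wx": 0, "wy": 0, "wz": 0},
    {"x": 0, "y": 0, "z": 0, "wx": 0, "wy": 0, "wz": 0},
    {"x": 0, "y": 0, "z": 0, "wx": 0, "wy": 0, "wz": 0},
    {"x": 0, "y": 0, "z": 0, "wx": 0, "wy": 0, "wz": 0},
    {"x": 0, "y": 0, "z": 0, "wx": 0, "wy": 0, "wz": 0},
    {"x": 0, "y": 0, "z": 0, "wx": 0, "wy": 0, "wz": 0},
    {"x": 0, "y": 0, "z": 0, "wx": 0, "wy": 0, "wz": 0},
    {"x": 0, "y": 0, "z": 0, "wx": 0, "wy": 0, "wz": 0},
  ],
)

```text
time: 15.52
position: [0.498, 0.2334, 0.2566]
orientation: [[-0.993, 0.116, 0.002], [0.116, 0.993, 0.001], [-0.002, 0.001, -1.0]]
ft_force: [0.5, 0.7, 5.4]
width: 0.449
gripper_force: 60.9
```

Run:
```python
from h import *
go(.497,.233,.255,83.3);print(robot.state()["torque"])
```

```text
t 15.52 pos [0.498  0.2334 0.2566] yaw 83.32 tilt z [ 1.8e-03  8.0e-04 -1.0e+00] F [0.5 0.7 5.4] w 0.449 60.86800932884216
units xyz [ 0.03 -0.02  0.05] wz 0.01
[ 0.04172099 -0.10866882 -0.03614013]
```

Call:
apply_moves(
  steps=[
    {"x": 0, "y": 0, "z": -0.08, "wx": 0, "wy": 0, "wz": 0},
    {"x": 0, "y": 0, "z": -0.08, "wx": 0, "wy": 0, "wz": 0},
    {"x": 0, "y": 0, "z": -0.08, "wx": 0, "wy": 0, "wz": 0},
    {"x": 0, "y": 0, "z": 0, "wx": 0, "wy": 0, "wz": 0},
  ],
)

```text
time: 15.85
position: [0.4968, 0.2329, 0.2622]
orientation: [[-0.993, 0.116, -0.002], [0.116, 0.993, -0.001], [0.002, -0.001, -1.0]]
ft_force: [0.1, 0.9, -1.3]
width: 0.449
gripper_force: 60.4
```

Call:
apply_moves(
  steps=[
    {"x": 0, "y": 0, "z": -0.1, "wx": 0, "wy": 0, "wz": 0},
    {"x": 0, "y": 0, "z": -0.1, "wx": 0, "wy": 0, "wz": 0},
    {"x": 0, "y": 0, "z": -0.07, "wx": 0, "wy": 0, "wz": 0},
    {"x": 0, "y": 0, "z": 0, "wx": 0, "wy": 0, "wz": 0},
  ],
)

```text
time: 16.18
position: [0.4975, 0.233, 0.2717]
orientation: [[-0.993, 0.116, 0.0], [0.116, 0.993, -0.0], [-0.001, -0.0, -1.0]]
ft_force: [0.0, -0.3, -1.8]
width: 0.452
gripper_force: 60.5
```

Run:
```python
from h import *
import cv2
a=robot.camera("scene");go(.498,.2334,.2766,83.3);print(robot.state()["torque"])
cv2.imwrite("pics/g.png",cv2.resize(a[90:170,340:420],None,fx=7,fy=7,interpolation=2))
```

```text
t 16.23 pos [0.4974 0.233  0.2714] yaw 83.32 tilt z [ 4.e-04 -1.e-04 -1.e+00] F [ 0.4  0.2 -1.8] w 0.444 60.45995235443115
units xyz [-0.02  0.02 -0.17] wz 0.0
[ 0.00773618  0.03513149 -0.01539633]
```

View pics/g.png

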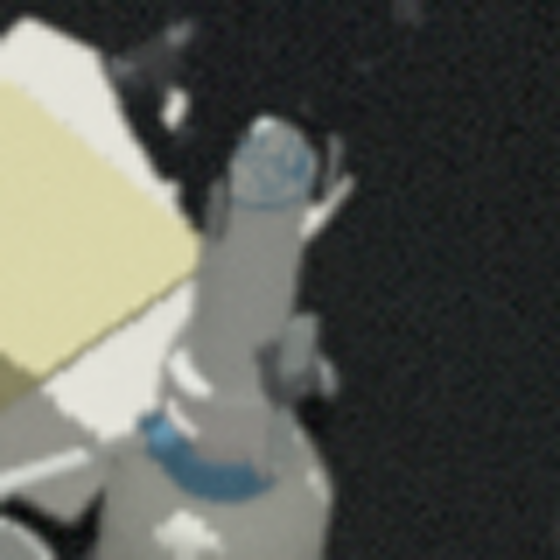

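Call:
apply_moves(
  steps=[
    {"x": 0, "y": 0, "z": -0.04, "wx": 0, "wy": 0, "wz": 0},
    {"x": 0, "y": 0, "z": -0.03, "wx": 0, "wy": 0, "wz": 0},
    {"x": 0, "y": 0, "z": 0, "wx": 0, "wy": 0, "wz": 0},
  ],
)

```text
time: 16.48
position: [0.4974, 0.2331, 0.2732]
orientation: [[-0.993, 0.116, 0.0], [0.116, 0.993, -0.0], [-0.0, -0.0, -1.0]]
ft_force: [-0.0, 0.2, -1.8]
width: 0.451
gripper_force: 60.5
```

Call:
apply_moves(
  steps=[
    {"x": 0, "y": 0, "z": -0.03, "wx": 0, "wy": 0, "wz": 0},
    {"x": 0, "y": 0, "z": -0.03, "wx": 0, "wy": 0, "wz": 0},
    {"x": 0, "y": 0, "z": 0, "wx": 0, "wy": 0, "wz": 0},
  ],
)

```text
time: 16.73
position: [0.4974, 0.2331, 0.275]
orientation: [[-0.993, 0.116, 0.0], [0.116, 0.993, 0.0], [-0.0, 0.0, -1.0]]
ft_force: [0.4, 0.6, -2.3]
width: 0.447
gripper_force: 60.5
```

Call:
apply_moves(
  steps=[
    {"x": 0, "y": 0, "z": -0.03, "wx": 0, "wy": 0, "wz": 0},
    {"x": 0, "y": 0, "z": -0.03, "wx": 0, "wy": 0, "wz": 0},
    {"x": 0, "y": 0, "z": 0, "wx": 0, "wy": 0, "wz": 0},
  ],
)

```text
time: 16.98
position: [0.4975, 0.2331, 0.2768]
orientation: [[-0.993, 0.116, 0.0], [0.116, 0.993, 0.0], [-0.0, 0.0, -1.0]]
ft_force: [1.1, 0.8, -1.5]
width: 0.449
gripper_force: 60.5
```

Call:
apply_moves(
  steps=[
    {"x": 0, "y": 0, "z": -0.03, "wx": 0, "wy": 0, "wz": 0},
    {"x": 0, "y": 0, "z": -0.03, "wx": 0, "wy": 0, "wz": 0},
    {"x": 0, "y": 0, "z": 0, "wx": 0, "wy": 0, "wz": 0},
  ],
)

```text
time: 17.23
position: [0.4975, 0.2331, 0.2787]
orientation: [[-0.993, 0.116, 0.0], [0.116, 0.993, 0.0], [-0.0, 0.0, -1.0]]
ft_force: [0.8, 0.1, -1.8]
width: 0.445
gripper_force: 60.5
```

Call:
apply_moves(
  steps=[
    {"x": 0, "y": 0, "z": -0.03, "wx": 0, "wy": 0, "wz": 0},
    {"x": 0, "y": 0, "z": -0.03, "wx": 0, "wy": 0, "wz": 0},
    {"x": 0, "y": 0, "z": 0, "wx": 0, "wy": 0, "wz": 0},
  ],
)

```text
time: 17.48
position: [0.4975, 0.2331, 0.2805]
orientation: [[-0.993, 0.116, 0.0], [0.116, 0.993, 0.0], [-0.0, 0.0, -1.0]]
ft_force: [0.6, 0.2, -1.1]
width: 0.45
gripper_force: 60.5
```

Call:
apply_moves(
  steps=[
    {"x": 0, "y": 0, "z": -0.03, "wx": 0, "wy": 0, "wz": 0},
    {"x": 0, "y": 0, "z": -0.03, "wx": 0, "wy": 0, "wz": 0},
    {"x": 0, "y": 0, "z": 0, "wx": 0, "wy": 0, "wz": 0},
  ],
)

```text
time: 17.73
position: [0.4975, 0.2331, 0.2823]
orientation: [[-0.993, 0.116, 0.0], [0.116, 0.993, 0.0], [-0.0, 0.0, -1.0]]
ft_force: [0.1, -0.4, -0.6]
width: 0.452
gripper_force: 60.5
```

Call:
apply_moves(
  steps=[
    {"x": 0, "y": 0, "z": -0.03, "wx": 0, "wy": 0, "wz": 0},
    {"x": 0, "y": 0, "z": -0.03, "wx": 0, "wy": 0, "wz": 0},
    {"x": 0, "y": 0, "z": 0, "wx": 0, "wy": 0, "wz": 0},
  ],
)

```text
time: 17.98
position: [0.4975, 0.2331, 0.2841]
orientation: [[-0.993, 0.116, 0.0], [0.116, 0.993, 0.0], [-0.0, 0.0, -1.0]]
ft_force: [-0.1, 0.2, -1.7]
width: 0.453
gripper_force: 60.5
```

Call:
apply_moves(
  steps=[
    {"x": 0, "y": 0, "z": -0.03, "wx": 0, "wy": 0, "wz": 0},
    {"x": 0, "y": 0, "z": -0.03, "wx": 0, "wy": 0, "wz": 0},
    {"x": 0, "y": 0, "z": 0, "wx": 0, "wy": 0, "wz": 0},
  ],
)

```text
time: 18.23
position: [0.4975, 0.2331, 0.2859]
orientation: [[-0.993, 0.116, 0.0], [0.116, 0.993, 0.0], [-0.0, 0.0, -1.0]]
ft_force: [-1.1, 0.3, -2.1]
width: 0.452
gripper_force: 60.5
```

Call:
apply_moves(
  steps=[
    {"x": 0, "y": 0, "z": -0.03, "wx": 0, "wy": 0, "wz": 0},
    {"x": 0, "y": 0, "z": -0.03, "wx": 0, "wy": 0, "wz": 0},
    {"x": 0, "y": 0, "z": 0, "wx": 0, "wy": 0, "wz": 0},
  ],
)

```text
time: 18.48
position: [0.4975, 0.2331, 0.2877]
orientation: [[-0.993, 0.116, 0.0], [0.116, 0.993, 0.0], [-0.0, 0.0, -1.0]]
ft_force: [-0.3, 0.5, -0.9]
width: 0.447
gripper_force: 60.5
```

Call:
apply_moves(
  steps=[
    {"x": 0, "y": 0, "z": -0.03, "wx": 0, "wy": 0, "wz": 0},
    {"x": 0, "y": 0, "z": -0.03, "wx": 0, "wy": 0, "wz": 0},
    {"x": 0, "y": 0, "z": 0, "wx": 0, "wy": 0, "wz": 0},
  ],
)

```text
time: 18.73
position: [0.4975, 0.2331, 0.2894]
orientation: [[-0.993, 0.116, 0.0], [0.116, 0.993, 0.0], [-0.0, 0.0, -1.0]]
ft_force: [0.6, 0.2, -1.2]
width: 0.448
gripper_force: 60.5
```

Run:
```python
from h import *
import cv2
a=robot.camera("scene");go(.4975,.2331,.30,83.3);print(robot.state()["torque"])
cv2.imwrite("pics/i.png",cv2.resize(a[90:170,340:420],None,fx=7,fy=7,interpolation=2))
```

```text
t 18.78 pos [0.4975 0.2331 0.2894] yaw 83.32 tilt z [ 3.e-04  1.e-04 -1.e+00] F [ 0.1  1.  -2.2] w 0.449 60.46300649642944
units xyz [-0.   -0.   -0.35] wz 0.0
[ 0.00917235  0.03820914 -0.01609461]
```

View pics/i.png

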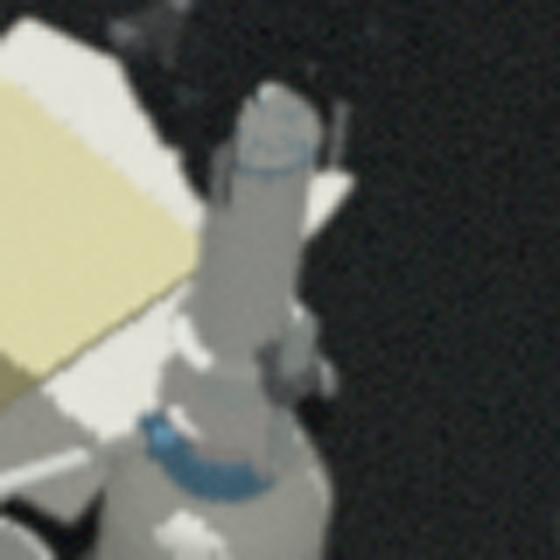

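Picture: the piston has followed (head at about (278,125) in the crop, ~33 mm up), and its collar (y≈355) is about level with the stop block (285,360). I'll use finer steps from here.

Call:
apply_moves(
  steps=[
    {"x": 0, "y": 0, "z": -0.02, "wx": 0, "wy": 0, "wz": 0},
    {"x": 0, "y": 0, "z": -0.02, "wx": 0, "wy": 0, "wz": 0},
    {"x": 0, "y": 0, "z": 0, "wx": 0, "wy": 0, "wz": 0},
  ],
)

```text
time: 19.03
position: [0.4975, 0.2331, 0.2906]
orientation: [[-0.993, 0.116, 0.0], [0.116, 0.993, 0.0], [-0.0, 0.0, -1.0]]
ft_force: [-0.2, 1.0, -1.8]
width: 0.449
gripper_force: 60.5
```

Call:
apply_moves(
  steps=[
    {"x": 0, "y": 0, "z": -0.02, "wx": 0, "wy": 0, "wz": 0},
    {"x": 0, "y": 0, "z": -0.02, "wx": 0, "wy": 0, "wz": 0},
    {"x": 0, "y": 0, "z": 0, "wx": 0, "wy": 0, "wz": 0},
  ],
)

```text
time: 19.28
position: [0.4974, 0.2331, 0.2918]
orientation: [[-0.993, 0.116, 0.0], [0.116, 0.993, 0.0], [-0.0, 0.0, -1.0]]
ft_force: [0.1, 0.5, -1.3]
width: 0.45
gripper_force: 60.5
```

Call:
apply_moves(
  steps=[
    {"x": 0, "y": 0, "z": -0.02, "wx": 0, "wy": 0, "wz": 0},
    {"x": 0, "y": 0, "z": -0.02, "wx": 0, "wy": 0, "wz": 0},
    {"x": 0, "y": 0, "z": 0, "wx": 0, "wy": 0, "wz": 0},
  ],
)

```text
time: 19.53
position: [0.4975, 0.2331, 0.293]
orientation: [[-0.993, 0.116, 0.0], [0.116, 0.993, 0.0], [-0.0, 0.0, -1.0]]
ft_force: [0.1, 0.4, -2.0]
width: 0.446
gripper_force: 60.5
```

Call:
apply_moves(
  steps=[
    {"x": 0, "y": 0, "z": -0.02, "wx": 0, "wy": 0, "wz": 0},
    {"x": 0, "y": 0, "z": -0.02, "wx": 0, "wy": 0, "wz": 0},
    {"x": 0, "y": 0, "z": 0, "wx": 0, "wy": 0, "wz": 0},
  ],
)

```text
time: 19.78
position: [0.4974, 0.2331, 0.2942]
orientation: [[-0.993, 0.116, 0.0], [0.116, 0.993, 0.0], [-0.0, 0.0, -1.0]]
ft_force: [-0.0, -0.7, -1.2]
width: 0.446
gripper_force: 60.5
```

Call:
apply_moves(
  steps=[
    {"x": 0, "y": 0, "z": -0.02, "wx": 0, "wy": 0, "wz": 0},
    {"x": 0, "y": 0, "z": -0.02, "wx": 0, "wy": 0, "wz": 0},
    {"x": 0, "y": 0, "z": 0, "wx": 0, "wy": 0, "wz": 0},
  ],
)

```text
time: 20.03
position: [0.4974, 0.2331, 0.2954]
orientation: [[-0.993, 0.116, 0.0], [0.116, 0.993, 0.0], [-0.0, 0.0, -1.0]]
ft_force: [-0.7, -0.2, -2.0]
width: 0.453
gripper_force: 60.5
```

Call:
apply_moves(
  steps=[
    {"x": 0, "y": 0, "z": -0.02, "wx": 0, "wy": 0, "wz": 0},
    {"x": 0, "y": 0, "z": -0.015, "wx": 0, "wy": 0, "wz": 0},
    {"x": 0, "y": 0, "z": 0, "wx": 0, "wy": 0, "wz": 0},
  ],
)

```text
time: 20.28
position: [0.4974, 0.2331, 0.2964]
orientation: [[-0.993, 0.116, 0.0], [0.116, 0.993, 0.0], [-0.0, 0.0, -1.0]]
ft_force: [-0.4, -0.4, -2.1]
width: 0.448
gripper_force: 60.5
```

Call:
apply_moves(
  steps=[
    {"x": 0, "y": 0, "z": -0.02, "wx": 0, "wy": 0, "wz": 0},
    {"x": 0, "y": 0, "z": -0.015, "wx": 0, "wy": 0, "wz": 0},
    {"x": 0, "y": 0, "z": 0, "wx": 0, "wy": 0, "wz": 0},
  ],
)

```text
time: 20.53
position: [0.4973, 0.2331, 0.2971]
orientation: [[-0.993, 0.116, -0.0], [0.116, 0.993, -0.0], [0.0, -0.0, -1.0]]
ft_force: [0.9, 0.2, -2.0]
width: 0.453
gripper_force: 60.6
```

Call:
apply_moves(
  steps=[
    {"x": 0, "y": 0, "z": -0.01, "wx": 0, "wy": 0, "wz": 0},
    {"x": 0, "y": 0, "z": 0, "wx": 0, "wy": 0, "wz": 0},
  ],
)

```text
time: 20.7
position: [0.4973, 0.2331, 0.2972]
orientation: [[-0.993, 0.116, -0.0], [0.116, 0.993, -0.0], [0.0, -0.0, -1.0]]
ft_force: [0.7, -0.5, -4.2]
width: 0.448
gripper_force: 60.6
```

Run:
```python
from h import *
go(.4975,.2331,.30,83.3);print(robot.state()["torque"],robot.state()["tau"][:3])
```

```text
t 20.7 pos [0.4973 0.2331 0.2972] yaw 83.32 tilt z [-4.e-04 -1.e-04 -1.e+00] F [ 0.7 -0.5 -4.2] w 0.448 60.584843158721924
units xyz [-0.01  0.   -0.09] wz 0.0
[ 0.05581144 -0.14723101  0.02931037] [  0.03723527 -33.87001991 -33.19651723]
```

Call:
apply_moves(
  steps=[
    {"x": 0, "y": 0, "z": -0.01, "wx": 0, "wy": 0, "wz": 0},
    {"x": 0, "y": 0, "z": -0.01, "wx": 0, "wy": 0, "wz": 0},
    {"x": 0, "y": 0, "z": 0, "wx": 0, "wy": 0, "wz": 0},
    {"x": 0, "y": 0, "z": 0, "wx": 0, "wy": 0, "wz": 0},
  ],
)

```text
time: 21.03
position: [0.4972, 0.233, 0.2972]
orientation: [[-0.993, 0.116, -0.001], [0.116, 0.993, -0.0], [0.001, -0.0, -1.0]]
ft_force: [1.9, 1.5, -8.0]
width: 0.444
gripper_force: 61.0
```

Run:
```python
from h import *
go(.4975,.2331,.30,83.3);print(robot.state()["torque"],robot.state()["tau"][:3])
```

```text
t 21.03 pos [0.4972 0.233  0.2972] yaw 83.32 tilt z [-9.e-04 -2.e-04 -1.e+00] F [ 1.9  1.5 -8. ] w 0.444 61.016210317611694
units xyz [-0.01  0.   -0.09] wz 0.0
[ 0.18333129 -0.36336381  0.02471725] [  0.1200291  -36.24171138 -34.91107464]
```

Run:
```python
from h import *
robot.camera("scene");go(.4975,.2331,.2972,83.3)
print(robot.boxes_of("jug","scene")[:2])
print(robot.finish_job())
```

```text
t 21.08 pos [0.4972 0.233  0.2972] yaw 83.32 tilt z [-1.e-03 -3.e-04 -1.e+00] F [ 2.2  0.9 -8.8] w 0.445 61.06916069984436
units xyz [-0.01  0.    0.  ] wz 0.0
[{'extent': [313.8, 164.8, 349.3, 198.3], 'confidence': 0.88}, {'extent': [236.2, 260.8, 258.0, 284.2], 'confidence': 0.22}]
the job is handed in; nothing more can be done
None
```

The job is handed in: the jug stands released under the spout, and the piston is held about 41 mm up against the volume stop at about 8 N (clamp limit about 40 N); no verdict was returned.

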